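Re-set a ratchet reading stand to its lowest notch

TASK

The little ratchet reading stand on the bench is propped too steep. Take it by the handle, lift the board up through its remaining notches and on past the top, easing it into the sprung buffer just hard enough that the pawl lets go and no harder, lower it gently all the way down flat so that the pawl re-arms, then raise it to the first (lowest) notch, let the pawl take its weight and let go. Never let the board drop, and leave the timer, the tube and the beaker beside it where they are.

Things in the scene. Friction and masses are not known exactly. Their poses are not given: they have to be found in the camera images.
- stand: hinge bracket, an aluminium rail screwed to the bench, that carries a white reading board (152 x 180 mm): the board is hinged on it along its far edge and lifts at the near edge. Origin: on the bench, straight under the middle of the hinge axis; +z up, own -x runs from the hinge to the board's near edge (to the robot), own y along the hinge.
- hinge_mid (a point): middle of the hinge axis, 45 mm above the bench; the axis is the stand's own y
- board (a joint): angle of the board, rad: 0 = flat, grows as the near edge rises. A pawl on the board clicks over teeth on the way up and holds the board from going down. It rests at 0.27 in the first (lowest) notch, then 0.39, 0.51, 0.63 and 0.75 (top); the pawl has dropped in once the board is 0.04 rad above a resting angle. With nothing holding it the board falls.
- base: grey cast base of the same reading stand, 12 kg, 290 mm wide, under the board; its origin and axes agree with the hinge bracket's. It carries the toothed quadrant at its own +y side and the sprung buffer (a steel arm with a rubber post) at its own -y side, both more than 95 mm from the middle: keep the fingers clear of them.
- quadrant (a point): middle of the toothed quadrant. Past the top notch a slip cam pushes the pawl out; it then stays out and the board goes down freely. The release angle (set by an adjuster) differs from stand to stand (0.96 to 1.19 rad) and is not measured: feel it. Only when the board lies flat (below 0.03 rad) is the pawl surely back in, to hold on the next raise; press a little if its weight does not do it.
- buffer_end (a point): end of the shaft, on the hinge axis, that carries the sprung buffer. The board meets the buffer about 0.035 rad before the release: the lifting force at the handle, 2 to 6 N until then, climbs by some 270 N per rad. Once it has climbed 12 N the pawl is out. A climb of more than about 20 N at the handle (30 N at the buffer) strains it: damage.
- handle: black round bar 14 mm thick, 124 mm long, on two side arms before the board's near edge, 35 mm free between bar and board and free in front. Origin: middle of the bar; own y along it; 205 mm from the hinge axis in the board's plane, swings with the board (height 45 mm + 205 mm x sin angle). Pinch it from above at its middle; it may turn in the fingers. The lug that meets the buffer belongs to it.
- timer: bystander: white bench timer 64 x 64 x 18 mm, loose on the bench beside the stand; origin at the centre of its underside
- tube: bystander: blue-capped 50 ml tube standing on its foot, 36 mm thick, 114 mm high, loose; origin at the centre of its underside
- beaker: bystander: clear beaker 97 mm wide, 75 mm high, loose; origin at the centre of its underside

How it is judged:
On the way, in this order (a step that is already met when the one before it is completed fails the run):
1. the board has been lifted past its top notch (value of joint board above 0.93 rad), for 0.05 s.
2. the board has been lowered flat (value of joint board below 0.03 rad), for 0.2 s.
At the end, for the whole second after the job is handed in: the board rests still, held by the pawl in the first notch (0.24 to 0.30 rad) (value of joint board between 0.24 and 0.3 rad and velocity of joint board between -0.02 and 0.02 rad/s); the robot touches nothing.
It fails at once if the buffer is strained (loaded with more than 30 N, which is a climb of over 20 N in the lifting force at the handle) (contact force between handle and base above 30 N).
It fails at once if the board is let drop (falls out of the fingers faster than 1 rad/s, which is 0.2 m/s at the handle) (velocity of joint board below -1 rad/s and contact force between the fingers and handle below 0.5 N).
It fails at once if the timer, tube or beaker is shifted by more than 30 mm (distance of any of timer, tube, beaker from where it was at the start of the episode above 0.03 m).
It also fails if it takes over 69 s, if anything falls off the work surface, if the arm or the gripper's body presses on something with over 40 N, if the wrist force passes 120 N, or if a joint passes its speed limit or range.

ROBOT

A 6-joint arm with a two-finger parallel gripper is mounted at the origin on a cart in front of the work surface, level with it; the furniture and walls round the work are solid. World frame = base frame: x ahead of the robot, y to its left, z up, the work surface at z = 0. Lengths are in m, angles in rad, forces in N, time in s.
With the tool pointing down it reaches from about 0.225 to 0.875 m from the base axis. Payload 3.4 kg.
Tool frame: the origin (TCP) lies on the centre line of the jaws, within the pads' length; the fingertips stand 11 mm ahead of it and the grasp point (between the pads) lies 8 mm behind it; z points along the fingers, y is the line along which they close (so a half turn about z gives the same grasp; the last joint's range is limited). The gripper opens to 85 mm and grips with 20 to 120 N. Pads are 22 mm wide; open, the fingers measure 114 mm over their backs; the gripper's body (76 mm by 85 mm) begins 54 mm behind the grasp point. The pads swing forward as they close: fully open they stand 13 mm farther back than shut.
Start: joints at [1.098, 0.276, 1.505, -0, 1.361, -0.121], TCP at [0.198, 0.54, 0.203] pointing down, gripper open.
Joint ranges: [-2.89, 2.89], [-0.75, 2.08], [0.22, 2.7], [-1.18, 4.32], [0.11, 2.71], [-2.7, 2.7]. Speed limits (rad/s): [2.57, 2.57, 3.14, 3.14, 3.14, 3.14].

INTERFACE

Orientations are given as a unit quaternion [w, x, y, z].
In Python, from rig import manip, eyes, job gives the robot as it stands.
- The arm moves only by the tool drive_tool, never from a script. Its argument "rows" is a list of rows, each a list of 3 entries, a list of its own where there are three numbers: the turn, a rotation vector about the world's x, y, z in rad, then the shift along the world's x, y, z in cm, then the finger opening in cm, from 0 to 8.54. A call has 1 to 8 rows; each row shifts and turns the commanded pose from where the row before left it; what a row does not reach is not made up. A row lasts 1/8 s, in which the tool goes at most 62.5 mm and 10.7 degrees, less where a joint would pass 70% of its speed; a pose out of reach is approached as far as the arm can. A call is refused whole if a number of a shift passes 6.25 or a number of a turn 0.188, either way. A call with a gripper value outside its range is refused whole. The fingers move at their own pace and stop on an object; "force" is the grip in N (left out, the last holds). Time passes only in rows, so rows that do not move let the fingers close. It gives the time, the measured TCP pose, the force, the opening and the grip force at its end, in the units of the state.
- manip.get_state(): the state, without advancing time (a new reading comes with each control period).
- eyes.get_image(name): name is "scene" or "top" or "wrist"; returns the picture (400x640x3 uint8, red, green, blue); there is no depth.
- eyes.get_calibration(name): a dict with "camera_matrix" (3x3 intrinsics, pixels), "view" (4x4, takes a point from world to camera coordinates). Camera axes: x right, y up, looking along -z (the intrinsics and any distortion apply to the point x, -y, -z); pixel columns grow to the right and rows downward; lengths in m; the calibration is good to about 2 mm. A picture is of the moment at which its call begins: read the wrist's pose just before it. get_calibration takes no time and is no camera call; for the wrist camera it gives the pose at the moment of the call.
- job.sign_off(): hands the job in; it is judged then, once.
The state is a dict: "clock": time; "qpos": joint angles; "qd": joint speeds; "effort": joint torques, N m; "position": TCP position; "ee_rot": TCP orientation; "contact_force": force on the tool from outside, world axes, zero at the start; "moment": the same for the moment, N m; "width": finger opening in m; "gripper_force": force on a finger pad.
Only numpy, scipy, OpenCV 4.12 (cv2) and the standard library are available. Lean on these libraries where they do the work, as an engineer would, in place of code of your own. Each camera call takes 0.05 s, during which the arm holds its last target. There are 200 camera calls.

## Working session

There is one attempt and no reset: what is moved stays moved. The work goes in short steps, Python scripts to look and compute and a tool call to move; the robot and the scene stay as the last step left them, time stands still between calls to the robot, and variables do not carry over. Pictures are saved under pics/ and viewed, at most 10 in all, crops included, and the job is handed in when it is done.

Besides the shell and the picture viewer there is one more tool, called after "Request:" as name([rows], argument=value, ...), one row to a line, values as JSON. drive_tool: Moves the arm, as the interface text tells. Its arguments: {"type":"object","properties":{"rows":{"type":"array"},"force":{"type":"number"}},"required":["rows"]}

```bash
mkdir -p pics; cat > h.py <<'E'
import numpy as np, cv2
from rig import manip, eyes, job
def snap(n,f):
    im=eyes.get_image(n); cv2.imwrite('pics/'+f,im[...,::-1]); return im
def ray(n,u,v):
    c=eyes.get_calibration(n);K=np.array(c['camera_matrix']);V=np.array(c['view'])
    d=np.linalg.inv(K)@[u,v,1]; d=d*[1,-1,-1]
    R=V[:3,:3]; return -R.T@V[:3,3], R.T@d
def onz(n,u,v,z):
    o,d=ray(n,u,v); return o+d*(z-o[2])/d[2]
def proj(n,p):
    c=eyes.get_calibration(n);K=np.array(c['camera_matrix']);V=np.array(c['view'])
    q=(V@np.append(p,1))[:3]*[1,-1,-1]; q=K@q; return q[:2]/q[2]
E
python3 - <<'E'
from h import *
a=snap('scene','s0.png');b=snap('top','t0.png')
cv2.imwrite('pics/st.png',cv2.resize(np.vstack([a,b])[...,::-1],(480,600)))
print(manip.get_state())
print(eyes.get_calibration('top'),eyes.get_calibration('scene'))
E
```

```text
{'clock': 0.1, 'qpos': array([ 1.09803078e+00,  2.76550175e-01,  1.50601100e+00, -3.40308566e-05,
        1.36071755e+00, -1.20995506e-01]), 'qd': array([ 1.21073945e-03, -1.95306258e-03, -2.62546298e-03, -5.89594659e-05,
        8.19310812e-04, -1.50997584e-04]), 'effort': array([ 2.06370118e-03, -4.17696726e+01, -2.46405834e+01, -1.94347290e-04,
        5.81243687e-03, -7.02581332e-06]), 'position': array([0.19789583, 0.53931244, 0.20241398]), 'ee_rot': array([-2.30709586e-04,  1.74976005e-01,  9.84572337e-01, -8.11021901e-04]), 'contact_force': array([-0.17475155,  0.55866414, -1.43867337]), 'moment': array([ 0.02080358, -0.0174608 , -0.03687591]), 'gripper_force': 0.0, 'width': 0.08496391494559426}
{'camera_matrix': array([[382.38997851,   0.        , 319.82509298],
       [  0.        , 382.38997851, 203.59558175],
       [  0.        ,   0.        ,   1.        ]]), 'view': array([[-0.01248202, -0.999887  ,  0.00837831,  0.03867435],
       [ 0.99524717, -0.01161395,  0.09668601, -0.59675974],
       [-0.09657778,  0.00954533,  0.99527967, -0.8550729 ],
       [ 0.        ,  0.        ,  0.        ,  1.        ]])} {'camera_matrix': array([[396.42568336,   0.        , 315.01378235],
       [  0.        , 396.42568336, 199.46173429],
       [  0.        ,   0.        ,   1.        ]]), 'view': array([[ 0.66014358, -0.75102244,  0.01325663, -0.34884969],
       [ 0.49478982,  0.44806009,  0.74459734, -0.37623593],
       [-0.56514908, -0.48498191,  0.66738225, -0.59382792],
       [ 0.        ,  0.        ,  0.        ,  1.        ]])}
```

View pics/t0.png

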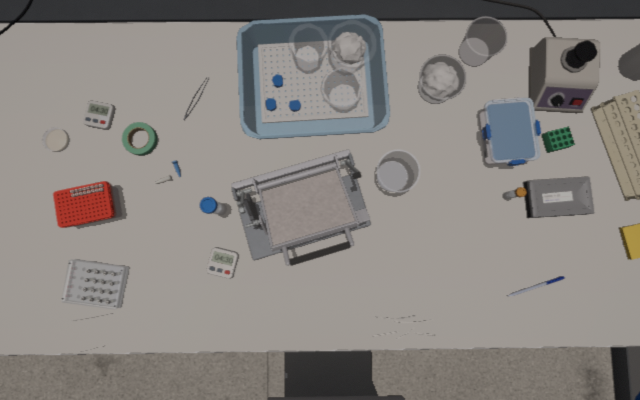

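View pics/s0.png

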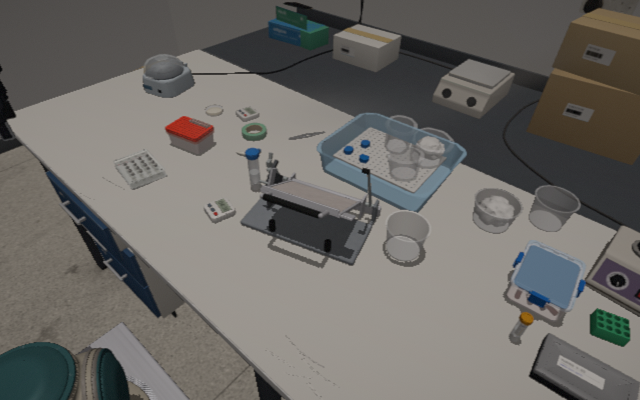

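The top view shows the stand at about (305,205), yawed, with the black bar from (289,261) to (350,246). The timer is at (222,262), the tube at (210,206) and the beaker at (397,173). I'll zoom in on both views.

```bash
python3 - <<'E'
import cv2,numpy as np
a=cv2.imread('pics/s0.png')[130:280,220:420];b=cv2.imread('pics/t0.png')[140:290,190:430]
a=cv2.resize(a,None,fx=3,fy=2.6*1.0);a=cv2.resize(cv2.imread('pics/s0.png')[140:275,225:435],(466,300),interpolation=2)
b=cv2.resize(b,(480,300),interpolation=2)
o=np.zeros((600,480,3),np.uint8);o[:300,:466]=a;o[300:,:]=b
cv2.imwrite('pics/z0.png',o)
E
```

```text
(no output)
```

View pics/z0.png

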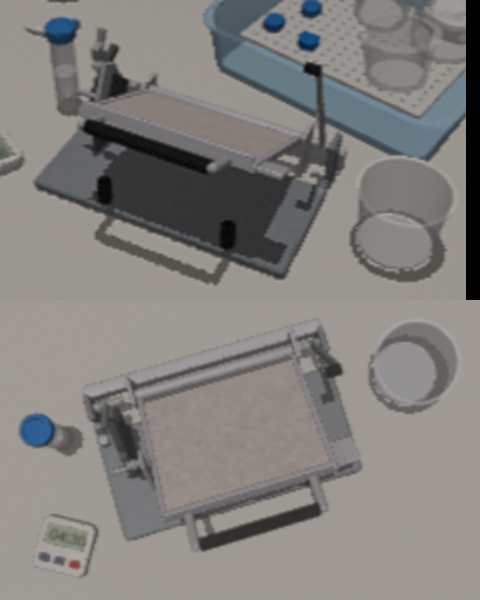

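The black bar runs from about (263,196) to (322,213) in the scene view, and from (290,261) to (351,245) in the top view. I'll triangulate it.

```bash
python3 - <<'E'
from h import *
def tri(s,t):
    A=np.zeros((3,3));b=np.zeros(3);L=[]
    for n,p in(('scene',s),('top',t)):
        o,d=ray(n,*p);d/=np.linalg.norm(d);M=np.eye(3)-np.outer(d,d);A+=M;b+=M@o;L.append((M,o))
    x=np.linalg.solve(A,b);return x,[np.linalg.norm(M@(x-o)) for M,o in L]
def end(m,i):
    pass
# black-bar masks
R={}
for n,f,(u0,u1,v0,v1) in(('scene','s0.png',(255,330,188,222)),('top','t0.png',(283,358,238,268))):
    g=cv2.imread('pics/'+f).max(2)[v0:v1,u0:u1]
    m=(g<65).astype(np.uint8);k,l,st,c=cv2.connectedComponentsWithStats(m)
    i=1+st[1:,4].argmax();ys,xs=np.where(l==i);r=cv2.minAreaRect(np.c_[xs,ys].astype(np.float32));
    P=cv2.boxPoints(r)+[u0,v0];P=P[P[:,0].argsort()];R[n]=(P[:2].mean(0),P[2:].mean(0));print(n,st[i],R[n],r[1])
A,B=[tri(R['scene'][i],R['top'][i]) for i in(0,1)];print(A,B,np.linalg.norm(A[0]-B[0]))
m=(A[0]+B[0])/2;d=A[0]-B[0];yaw=np.arctan2(-d[0],d[1]);print('mid',m,'yaw',yaw)
th=np.arcsin((m[2]-.045)/.205);h=m+.205*np.cos(th)*np.array([np.cos(yaw),np.sin(yaw),0]);h[2]=.045
print('theta',th,'hinge',h,'proj',proj('top',h),proj('scene',h))
E
```

```text
scene [   7    6   68   28 1008] (array([259.5       , 204.50000048]), array([326.99999237, 227.        ])) (71.15123748779297, 25.298221588134766)
top [  7   4  60  23 342] (array([289.60597277, 261.63605499]), array([349.12739563, 244.44097531])) (5.913729667663574, 61.95539474487305)
(array([0.46763713, 0.09774263, 0.12161633]), [np.float64(0.0034682984952242994), np.float64(0.0034682984952242616)]) (array([ 0.50944102, -0.03423046,  0.11332132]), [np.float64(0.00920747500274172), np.float64(0.009207475002741784)]) 0.13868405769107234
mid [0.48853908 0.03175608 0.11746882] yaw 0.30676176396493005
theta 0.3613169477683941 hinge [0.67135045 0.08966354 0.045     ] proj [294.02740464 170.91891526] [326.10075768 187.56006357]
```

```bash
python3 - <<'E'
from h import *
t=[(289.6,261.6),(349.1,244.4)];tm=np.mean(t,0)
for th in(.39,.51,.63,.75):
    z=.045+.205*np.sin(th)
    A,B=[onz('top',*p,z) for p in t];m=(A+B)/2;d=A-B;yaw=np.arctan2(-d[0],d[1])
    h=m+.205*np.cos(th)*np.array([np.cos(yaw),np.sin(yaw),0]);h[2]=.045
    print(th,'len',np.linalg.norm(d),'mid',m,'yaw',yaw,'scene',proj('scene',A),proj('scene',B),'hinge',h[:2],proj('top',h))
E
```

```text
0.39 len 0.1261573866839725 mid [0.48693719 0.0344286  0.12293863] yaw 0.26661143583893615 scene [262.897988   203.93561676] [317.56498221 223.43296491] hinge [0.6698446  0.08438307] [296.34240125 171.54410736]
0.51 len 0.12260177362072215 mid [0.48763863 0.03458284 0.14507634] yaw 0.266611435838936 scene [263.0366772  195.99877778] [317.11793377 214.88154249] hinge [0.66023013 0.0817199 ] [297.53669412 175.6874263 ]
0.63 len 0.11927734279360425 mid [0.48829447 0.03472705 0.16577468] yaw 0.26661143583893526 scene [263.17104209 188.3094085 ] [316.68527565 206.60538727] hinge [0.64808771 0.07836873] [299.04316769 180.93247374]
0.75 len 0.11623190858793181 mid [0.48889526 0.03485916 0.18473595] yaw 0.26661143583893615 scene [263.29832232 181.0254767 ] [316.27583942 198.77343483] hinge [0.63359199 0.07437778] [300.84251816 187.21209808]
```

Request:
drive_tool([
  [[0, 0, -0.06], [1.8, -3.15, 0.25], 8],
  [[0, 0, -0.06], [1.8, -3.15, 0.25], 7],
  [[0, 0, -0.06], [1.8, -3.15, 0.25], 6],
  [[0, 0, -0.06], [1.8, -3.15, 0.25], 5],
  [[0, 0, -0.06], [1.8, -3.15, 0.25], 4],
  [[0, 0, -0.06], [1.8, -3.15, 0.25], 4],
  [[0, 0, -0.06], [1.8, -3.15, 0.25], 4],
  [[0, 0, -0.06], [1.8, -3.15, 0.25], 4],
], force=50)

```text
clock: 1.1
position: [0.3424, 0.2866, 0.223]
ee_rot: [-0.0, 0.405, 0.914, -0.0]
contact_force: [1.0, 0.8, -0.4]
width: 0.0401
gripper_force: 0.0
```

Request:
drive_tool([
  [[0, 0, -0.06], [1.8, -3.15, 0.25], 4],
  [[0, 0, -0.06], [1.8, -3.15, 0.25], 4],
  [[0, 0, -0.06], [1.8, -3.15, 0.25], 4],
  [[0, 0, -0.06], [1.8, -3.15, 0.25], 4],
  [[0, 0, -0.06], [1.8, -3.15, 0.25], 4],
  [[0, 0, -0.06], [1.8, -3.15, 0.25], 4],
  [[0, 0, -0.06], [1.8, -3.15, 0.25], 4],
  [[0, 0, -0.05], [1.8, -3.15, 0.25], 4],
])

```text
clock: 2.1
position: [0.4863, 0.0347, 0.2429]
ee_rot: [-0.0, 0.607, 0.795, -0.0]
contact_force: [0.7, 0.4, 0.3]
width: 0.0401
gripper_force: 0.0
```

```bash
python3 - <<'E'
from h import *
w=snap('wrist','w1.png');s=manip.get_state()
print(s['position'],s['ee_rot'],s['contact_force'],s['qpos'],s['clock'])
print(proj('wrist',[.488,.035,.145]), proj('wrist',[.455,.155,.145]))
E
```

```text
[0.48936551 0.03062532 0.24307735] [ 0.00240538  0.60789756  0.79401107 -0.00109106] [ 3.43105717 -3.52271614  0.40848227] [-0.07591399  0.12448071  1.6044404  -0.00451291  1.40983381 -0.33916794] 2.15
[317.5557892  179.81473483] [316.79805266  28.23854153]
```

View pics/w1.png

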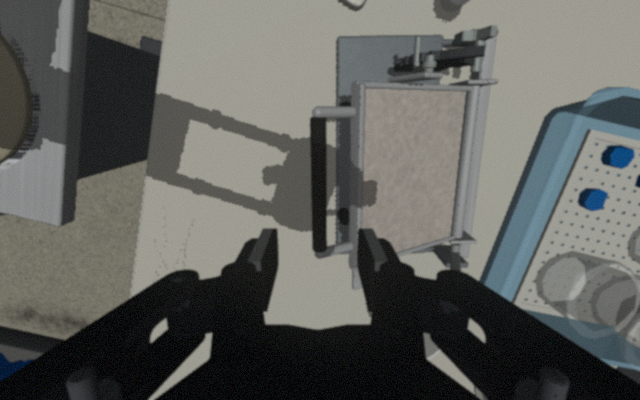

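The bar is seen at column 319, rows 118–252, centred between the open fingers (columns 275 and 360). That agrees with the prediction to about 2 mm, so I'll descend and grip.

Request:
drive_tool([
  [[0, 0, 0], [0.1, 0, -1.5], 4],
  [[0, 0, 0], [0.1, 0, -1.8], 4],
  [[0, 0, 0], [0, 0, -1.8], 4],
  [[0, 0, 0], [0, 0, -1.8], 4],
  [[0, 0, 0], [0, 0, -1.5], 4],
  [[0, 0, 0], [0, 0, -1.2], 4],
  [[0, 0, 0], [0, 0, -1.0], 4],
  [[0, 0, 0], [0, 0, 0], 4],
])

```text
clock: 3.15
position: [0.4876, 0.0359, 0.1365]
ee_rot: [-0.001, 0.606, 0.796, -0.0]
contact_force: [0.0, -0.4, 0.0]
width: 0.04
gripper_force: 0.0
```

Request:
drive_tool([
  [[0, 0, 0], [0, 0, 0], 2.5],
  [[0, 0, 0], [0, 0, 0], 1.8],
  [[0, 0, 0], [0, 0, 0], 1.4],
  [[0, 0, 0], [0, 0, 0], 1],
  [[0, 0, 0], [0, 0, 0], 0.5],
  [[0, 0, 0], [0, 0, 0], 0.5],
  [[0, 0, 0], [0, 0, 0], 0.5],
], force=50)

```text
clock: 4.03
position: [0.4882, 0.0358, 0.1372]
ee_rot: [0.0, 0.606, 0.796, 0.0]
contact_force: [-0.4, -0.8, -0.2]
width: 0.005
gripper_force: 0.0
```

```bash
python3 - <<'E'
from h import *
w=snap('scene','s2.png');s=manip.get_state()
cv2.imwrite('pics/s2c.png',cv2.resize(cv2.imread('pics/s2.png')[90:290,210:430],(660,600)))
print(s['position'],s['ee_rot'],s['contact_force'],s['width'],s['gripper_force'],s['clock'])
E
```

```text
[0.4881271  0.03581621 0.13721054] [3.01858849e-06 6.05920558e-01 7.95525158e-01 2.39104597e-05] [-0.01650767  0.15988476  0.50026517] 0.0046809269940844165 0.0 4.075
```

View pics/s2c.png

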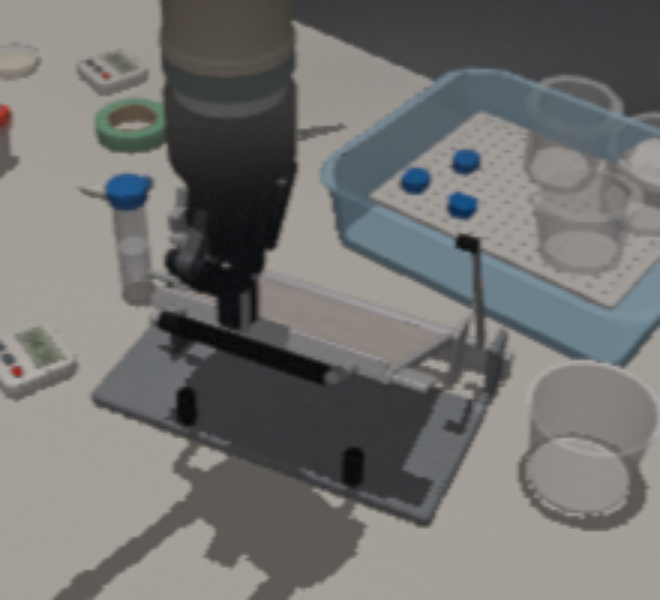

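The fingers closed on nothing. The bar runs from (264,197) to (323,216) in the scene picture, and the fingertips show at about (290,198), behind or above it. I'll check which.

```bash
python3 - <<'E'
from h import *
s=manip.get_state();p=s['position']
print('tip',proj('scene',p-[0,0,.011]),'tcp',proj('scene',p))
snap('wrist','w3.png');t=snap('top','t3.png')
for th in(.27,.39,.51,.63):
    z=.045+.205*np.sin(th)
    print(th,proj('wrist',onz('top',319.3,253,z)),proj('scene',onz('top',319.3,253,z)))
a=cv2.imread('pics/w3.png');b=cv2.resize(cv2.imread('pics/s2.png')[170:240,250:340],(640,498),interpolation=cv2.INTER_NEAREST)
cv2.imwrite('pics/c3.png',np.hstack([cv2.resize(a,(400,250)),cv2.resize(b,(400,250),interpolation=0)]))
E
```

```text
tip [289.41533743 211.65413356] tcp [289.25177119 207.68495432]
0.27 [314.95750045 206.04255736] [289.5751711  221.72850095]
0.39 [315.8700399  216.98778537] [289.43488833 213.38921517]
0.51 [316.95584319 230.01118367] [289.29640495 205.15689643]
0.63 [318.24149314 245.43159298] [289.1623073  197.18529286]
```

View pics/c3.png

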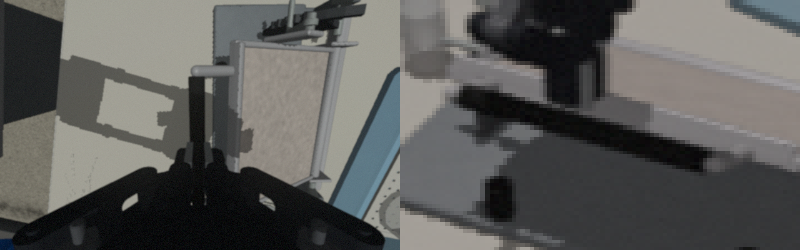

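```bash
python3 - <<'E'
from h import *
p=manip.get_state()['position']
for dz in(-.011,0,.008):print('wrist of tool z',dz,proj('wrist',p+[0,0,dz]))
w=cv2.imread('pics/w3.png');g=w.max(2)
for r in(110,116,120,124,128,140,170,200,220):
    xs=np.where(g[r,290:340]<60)[0]+290;print(r,xs.min() if len(xs) else None,xs.max() if len(xs) else None)
t=[(289.6,261.6),(349.1,244.4)]
for th in(.27,.33,.39,.45,.51,.57,.63):
    z=.045+.205*np.sin(th);A=onz('top',*t[0],z);print(th,A,'scene',proj('scene',A),'wrist',proj('wrist',A))
cv2.imwrite('pics/c4.png',np.hstack([cv2.resize(w[160:360,220:420],(400,400)),cv2.resize(cv2.imread('pics/s2.png')[180:230,255:330],(400,400),interpolation=0)]))
E
```

```text
wrist of tool z -0.011 [318.21151409 217.59286106]
wrist of tool z 0 [318.27367674 223.80187959]
wrist of tool z 0.008 [318.32363005 228.7913877 ]
110 None None
116 None None
120 None None
124 302 327
128 302 326
140 303 326
170 302 327
200 303 327
220 304 327
0.27 [0.46908916 0.09691846 0.09967994] scene [262.75756936 211.97142734] wrist [314.88601899 113.45670131]
0.33 [0.46971    0.09609014 0.11142882] scene [262.82784085 207.94996408] wrist [315.35701789 115.19032175]
0.39 [0.47031822 0.09527867 0.12293863] scene [262.897988   203.93561676] wrist [315.87466389 117.09563769]
0.45 [0.47091161 0.09448698 0.13416793] scene [262.96770631 199.94581118] wrist [316.44362823 119.18984267]
0.51 [0.47148805 0.09371792 0.14507634] scene [263.0366772  195.99877778] wrist [317.06885513 121.49113501]
0.57 [0.47204545 0.09297424 0.15562457] scene [263.10456966 192.11346115] wrist [317.75545532 124.01832595]
0.63 [0.47258182 0.09225864 0.16577468] scene [263.17104209 188.3094085 ] wrist [318.50852939 126.7901894 ]
```

View pics/c4.png

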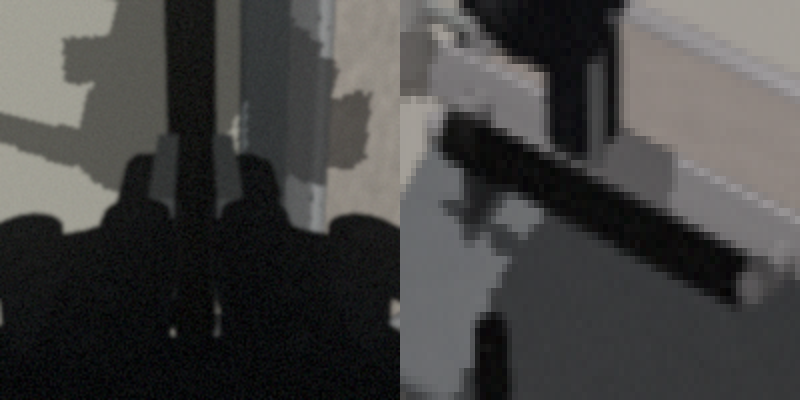

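```bash
python3 - <<'E'
from h import *
c=eyes.get_calibration('wrist');V=np.array(c['view']);K=np.array(c['camera_matrix']);o=-V[:3,:3].T@V[:3,3];print('f',K[0,0],K[0,2],K[1,2],'cam',o,'fwd',-V[2,:3])
f=K[0,0]
w=cv2.imread('pics/w3.png').max(2)
for r in(135,170,200): # mean width subpixel: rows profile
    pr=w[r-4:r+5,285:345].mean(0); print(r,pr.astype(int).tolist())
# at given z: lateral bar width in mm for observed edges
for r in(140,170,200):
  for z in(.11,.123,.145,.166):
    a,b=onz('wrist',301.5,r,z),onz('wrist',327,r,z);print(r,z,1e3*np.linalg.norm(a-b))
# brightness in scene along vertical line through fingers
s=cv2.imread('pics/s2.png').max(2)
print(s[185:225,270:312:3])
# tube: check the two views agree (cap top centre)
E
```

```text
f 303.46754916107943 317.32372516296533 192.42159647772075 cam [0.47009928 0.09891856 0.30862503] fwd [ 0.06934001 -0.250072   -0.96574114]
135 [154, 155, 157, 160, 160, 160, 160, 160, 160, 160, 160, 160, 161, 160, 157, 143, 107, 59, 33, 30, 32, 32, 32, 35, 32, 32, 35, 35, 34, 34, 34, 34, 35, 35, 32, 33, 33, 32, 32, 30, 31, 46, 83, 128, 153, 159, 158, 161, 160, 159, 159, 161, 158, 154, 132, 95, 75, 80, 81, 72]
170 [89, 90, 89, 89, 89, 88, 88, 90, 88, 90, 88, 88, 88, 88, 89, 85, 78, 55, 35, 24, 25, 24, 25, 22, 20, 24, 26, 26, 22, 23, 28, 26, 22, 23, 24, 24, 25, 25, 20, 24, 23, 28, 47, 71, 83, 88, 88, 89, 88, 88, 87, 87, 88, 85, 77, 61, 53, 52, 58, 59]
200 [89, 89, 87, 89, 88, 88, 88, 88, 88, 88, 88, 88, 87, 88, 89, 87, 85, 73, 48, 26, 21, 22, 22, 23, 20, 23, 20, 22, 19, 21, 21, 23, 22, 21, 19, 22, 21, 21, 21, 20, 18, 27, 46, 70, 84, 87, 86, 88, 86, 87, 86, 87, 87, 85, 75, 58, 49, 51, 56, 57]
140 0.11 16.51547439621427
140 0.123 15.434537261805904
140 0.145 13.605259034345547
140 0.166 11.859129817224275
170 0.11 16.94564913372454
170 0.123 15.836557080062594
170 0.145 13.9596320661732
[... 1807 characters left out ...]
1  58  60  59  59  60  60  59  60  59  27  14  15]
 [111  94  59  59  60  60  59  59  58  60  60  59  25  14]
 [113  91  58  60  60  59  61  60  58  56  59  60  57  29]
 [112  61  58  59  58  60  61  58  59  57  59  58  61  57]
 [114  58  59  59  59  58  59  59  58  59  58  58  58  59]
 [109  56  60  59  60  58  57  59  59  60  59  58  59  59]
 [ 63  34  60  60  59  59  58  59  60  59  59  59  58  57]
 [ 19  14  58  59  58  60  61  60  59  59  58  60  59  57]
 [ 11  15  59  58  59  59  59  59  60  58  58  59  58  56]
 [ 11  10  59  59  59  59  59  58  58  58  59  57  58  58]
 [ 18  11  57  60  62  58  58  59  60  60  60  58  56  57]
 [  9  11  59  58  58  57  59  60  60  59  60  58  58  56]]
```

The wrist and scene pictures agree. The bar is between the fingers laterally at z≈0.145, but the fingertips end at scene row ~199, about 3 cm higher than nominal, so they closed just above the bar. I'll open, go 3 cm lower and close again while watching the force.

Request:
drive_tool([
  [[0, 0, 0], [0, 0, 0.3], 2],
  [[0, 0, 0], [0, 0, 0], 4],
  [[0, 0, 0], [0, 0, 0], 4],
  [[0, 0, 0], [0, 0, 0], 4],
  [[0, 0, 0], [0, 0, -0.7], 4],
  [[0, 0, 0], [0, 0, -0.7], 4],
  [[0, 0, 0], [0, 0, -0.5], 4],
  [[0, 0, 0], [0, 0, 0], 4],
])

```text
clock: 5.18
position: [0.4877, 0.0358, 0.1206]
ee_rot: [-0.001, 0.606, 0.796, -0.0]
contact_force: [0.0, -0.2, 0.1]
width: 0.0398
gripper_force: 0.0
```

Request:
drive_tool([
  [[0, 0, 0], [0, 0, -0.4], 4],
  [[0, 0, 0], [0, 0, -0.4], 4],
  [[0, 0, 0], [0, 0, -0.4], 4],
  [[0, 0, 0], [0, 0, -0.4], 4],
  [[0, 0, 0], [0, 0, 0], 4],
])

```text
clock: 5.8
position: [0.4878, 0.0358, 0.1048]
ee_rot: [-0.0, 0.606, 0.796, -0.0]
contact_force: [-0.1, -0.5, 0.2]
width: 0.0399
gripper_force: 0.0
```

```bash
python3 - <<'E'
from h import *
snap('scene','s5.png');s=manip.get_state()
a=cv2.resize(cv2.imread('pics/s5.png')[150:240,240:350],(440,360),interpolation=0)
snap('wrist','w5.png');b=cv2.resize(cv2.imread('pics/w5.png')[160:360,220:420],(360,360))
cv2.imwrite('pics/c5.png',np.hstack([a,b]));print(s['position'],s['contact_force'],s['width'])
E
```

```text
[0.48806662 0.03582578 0.10505424] [-0.26887379  0.39859782 -0.26223226] 0.04002347686332737
```

View pics/c5.png

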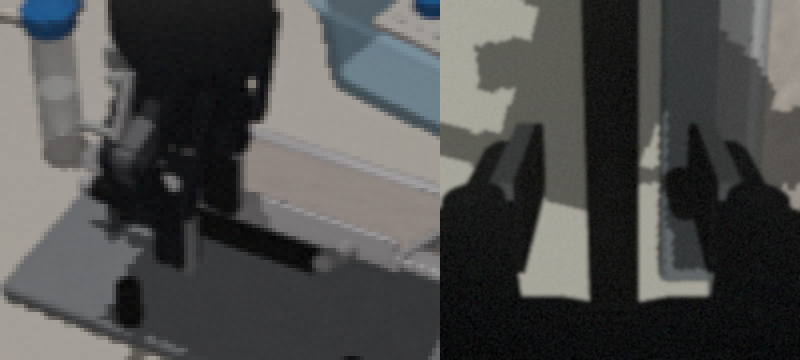

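The fingers now straddle the bar: the near fingertip is in front of it at crop (175,268), the far one is behind it, and no force shows. Closing.

Request:
drive_tool([
  [[0, 0, 0], [0, 0, 0], 2.5],
  [[0, 0, 0], [0, 0, 0], 1.8],
  [[0, 0, 0], [0, 0, 0], 1.0],
  [[0, 0, 0], [0, 0, 0], 0.5],
  [[0, 0, 0], [0, 0, 0], 0.5],
  [[0, 0, 0], [0, 0, 0], 0.5],
], force=60)

```text
clock: 6.65
position: [0.4869, 0.0355, 0.1053]
ee_rot: [-0.001, 0.606, 0.796, -0.001]
contact_force: [-5.1, -1.9, 4.9]
width: 0.0119
gripper_force: 58.6
```

Request:
drive_tool([
  [[0, 0, 0], [0.47, 0.13, 0.78], 0.5],
  [[0, 0, 0], [0.47, 0.13, 0.78], 0.5],
  [[0, 0, 0], [0.6, 0.16, 0.82], 0.5],
  [[0, 0, 0], [0.6, 0.16, 0.82], 0.5],
  [[0, 0, 0], [0, 0, 0], 0.5],
  [[0, 0, 0], [0, 0, 0], 0.5],
])

```text
clock: 7.4
position: [0.5067, 0.0412, 0.1367]
ee_rot: [-0.002, 0.606, 0.796, -0.002]
contact_force: [-6.4, -3.1, 2.2]
width: 0.0116
gripper_force: 59.0
```

Request:
drive_tool([
  [[0, 0, 0], [0.4, 0.12, 0.77], 0.5],
  [[0, 0, 0], [0.69, 0.19, 0.73], 0.5],
  [[0, 0, 0], [0.73, 0.2, 0.7], 0.5],
  [[0, 0, 0], [0.76, 0.21, 0.66], 0.5],
  [[0, 0, 0], [0, 0, 0], 0.5],
  [[0, 0, 0], [0, 0, 0], 0.5],
])

```text
clock: 8.15
position: [0.5352, 0.0493, 0.1671]
ee_rot: [-0.0, 0.606, 0.796, 0.0]
contact_force: [-5.2, -1.3, 2.2]
width: 0.0115
gripper_force: 59.0
```

Request:
drive_tool([
  [[0, 0, 0], [0.2, 0.05, 0.16], 0.5],
  [[0, 0, 0], [0.2, 0.05, 0.15], 0.5],
  [[0, 0, 0], [0.2, 0.06, 0.15], 0.5],
  [[0, 0, 0], [0.19, 0.05, 0.15], 0.5],
  [[0, 0, 0], [0, 0, 0], 0.5],
  [[0, 0, 0], [0, 0, 0], 0.5],
])

```text
clock: 8.9
position: [0.5421, 0.0513, 0.173]
ee_rot: [-0.001, 0.606, 0.796, -0.001]
contact_force: [-8.1, -1.7, 3.1]
width: 0.0112
gripper_force: 58.6
```

Request:
drive_tool([
  [[0, 0, 0], [0.14, 0.04, 0.16], 0.5],
  [[0, 0, 0], [0.14, 0.04, 0.15], 0.5],
  [[0, 0, 0], [0.14, 0.03, 0.15], 0.5],
  [[0, 0, 0], [0, 0, 0], 0.5],
  [[0, 0, 0], [0, 0, 0], 0.5],
])

```text
clock: 9.52
position: [0.547, 0.0527, 0.1767]
ee_rot: [-0.001, 0.606, 0.796, -0.0]
contact_force: [-5.5, 0.2, -1.4]
width: 0.0119
gripper_force: 58.6
```

Request:
drive_tool([
  [[0, 0, 0], [0.17, 0.05, 0.11], 0.5],
  [[0, 0, 0], [0.17, 0.04, 0.11], 0.5],
  [[0, 0, 0], [0.17, 0.05, 0.11], 0.5],
  [[0, 0, 0], [0, 0, 0], 0.5],
  [[0, 0, 0], [0, 0, 0], 0.5],
])

```text
clock: 10.15
position: [0.5523, 0.0542, 0.1808]
ee_rot: [-0.001, 0.606, 0.796, 0.0]
contact_force: [-6.4, 0.6, 0.9]
width: 0.0113
gripper_force: 58.6
```

Request:
drive_tool([
  [[0, 0, 0], [0.17, 0.05, 0.11], 0.5],
  [[0, 0, 0], [0.17, 0.04, 0.11], 0.5],
  [[0, 0, 0], [0.17, 0.05, 0.11], 0.5],
  [[0, 0, 0], [0, 0, 0], 0.5],
  [[0, 0, 0], [0, 0, 0], 0.5],
])

```text
clock: 10.78
position: [0.5567, 0.0555, 0.1837]
ee_rot: [-0.001, 0.606, 0.796, -0.0]
contact_force: [-6.6, 0.3, 1.3]
width: 0.0114
gripper_force: 58.6
```

Request:
drive_tool([
  [[0, 0, 0], [0.17, 0.05, 0.1], 0.5],
  [[0, 0, 0], [0.17, 0.05, 0.1], 0.5],
  [[0, 0, 0], [0.17, 0.05, 0.1], 0.5],
  [[0, 0, 0], [0, 0, 0], 0.5],
  [[0, 0, 0], [0, 0, 0], 0.5],
])

```text
clock: 11.4
position: [0.5621, 0.0571, 0.1873]
ee_rot: [-0.001, 0.606, 0.796, 0.0]
contact_force: [-7.9, 0.4, 3.2]
width: 0.0114
gripper_force: 58.5
```

Request:
drive_tool([
  [[0, 0, 0], [0.15, 0.04, 0.14], 0.5],
  [[0, 0, 0], [0.15, 0.04, 0.14], 0.5],
  [[0, 0, 0], [0.15, 0.04, 0.14], 0.5],
  [[0, 0, 0], [0, 0, 0], 0.5],
  [[0, 0, 0], [0, 0, 0], 0.5],
])

```text
clock: 12.02
position: [0.567, 0.0585, 0.1902]
ee_rot: [-0.001, 0.606, 0.796, 0.0]
contact_force: [-4.3, 2.3, -3.8]
width: 0.0114
gripper_force: 58.6
```

Request:
drive_tool([
  [[0, 0, 0], [0.18, 0.05, 0.08], 0.5],
  [[0, 0, 0], [0.18, 0.05, 0.08], 0.5],
  [[0, 0, 0], [0.18, 0.04, 0.08], 0.5],
  [[0, 0, 0], [0, 0, 0], 0.5],
  [[0, 0, 0], [0, 0, 0], 0.5],
])

```text
clock: 12.65
position: [0.5729, 0.0601, 0.1937]
ee_rot: [-0.0, 0.606, 0.796, 0.001]
contact_force: [-6.0, 3.0, 0.3]
width: 0.0112
gripper_force: 58.5
```

Request:
drive_tool([
  [[0, 0, 0], [0.18, 0.05, 0.09], 0.5],
  [[0, 0, 0], [0.18, 0.05, 0.09], 0.5],
  [[0, 0, 0], [0.18, 0.05, 0.09], 0.5],
  [[0, 0, 0], [0, 0, 0], 0.5],
  [[0, 0, 0], [0, 0, 0], 0.5],
])

```text
clock: 13.28
position: [0.5761, 0.0611, 0.1953]
ee_rot: [-0.002, 0.606, 0.796, -0.001]
contact_force: [-8.0, 1.4, -1.2]
width: 0.0116
gripper_force: 58.6
```

Request:
drive_tool([
  [[0, 0, 0], [0.18, 0.05, 0.08], 0.5],
  [[0, 0, 0], [0.18, 0.05, 0.08], 0.5],
  [[0, 0, 0], [0.18, 0.05, 0.08], 0.5],
  [[0, 0, 0], [0, 0, 0], 0.5],
  [[0, 0, 0], [0, 0, 0], 0.5],
])

```text
clock: 13.9
position: [0.5785, 0.0618, 0.1966]
ee_rot: [-0.004, 0.606, 0.796, -0.004]
contact_force: [-12.6, -0.7, -2.6]
width: 0.0115
gripper_force: 58.5
```

Request:
drive_tool([
  [[0, 0, 0], [0.18, 0.05, 0.08], 0.5],
  [[0, 0, 0], [0.18, 0.05, 0.08], 0.5],
  [[0, 0, 0], [0.18, 0.05, 0.08], 0.5],
  [[0, 0, 0], [0, 0, 0], 0.5],
  [[0, 0, 0], [0, 0, 0], 0.5],
])

```text
clock: 14.52
position: [0.5806, 0.0624, 0.1976]
ee_rot: [-0.007, 0.606, 0.796, -0.007]
contact_force: [-16.2, -2.6, -3.6]
width: 0.0112
gripper_force: 58.5
```

Request:
drive_tool([
  [[0, 0, 0], [0.15, 0.04, 0.06], 0.5],
  [[0, 0, 0], [0.14, 0.04, 0.06], 0.5],
  [[0, 0, 0], [0, 0, 0], 0.5],
  [[0, 0, 0], [0, 0, 0], 0.5],
])

```text
clock: 15.02
position: [0.5817, 0.0627, 0.1982]
ee_rot: [-0.008, 0.606, 0.796, -0.008]
contact_force: [-18.9, -3.6, -4.9]
width: 0.0114
gripper_force: 58.5
```

The buffer lift has climbed about 15 N, so the pawl is out. I'll fit the handle circle from the measured positions to plan the way down.

```bash
python3 - <<'E'
import numpy as np
from scipy.optimize import least_squares
P=np.array([[.4880,.0358,.1050],[.5067,.0412,.1367],[.5352,.0493,.1671],[.5421,.0513,.173],[.547,.0527,.1767],[.5523,.0542,.1808],[.5567,.0555,.1837],[.5621,.0571,.1873],[.567,.0585,.1902],[.5729,.0601,.1937],[.5761,.0611,.1953],[.5785,.0618,.1966],[.5806,.0624,.1976],[.5817,.0627,.1982]])
e=np.array([.9647,.2635]);s=P[:,:2]@e;z=P[:,2]
r=least_squares(lambda c:np.hypot(s-c[0],z-c[1])-.205,[.66,.005])
c=r.x;print(c,r.fun*1e3);th=np.arctan2(z-c[1],c[0]-s);print(th.round(3))
E
```

```text
[0.66244731 0.01137984] [-0.11881102  0.43051379 -0.11586383 -0.08908984 -0.20668461 -0.03284419
 -0.14580231 -0.05347874 -0.09469695  0.09582728  0.01718834  0.09828992
  0.07747967  0.14874348]
[0.475 0.656 0.863 0.909 0.939 0.973 0.999 1.032 1.061 1.095 1.113 1.127
 1.139 1.145]
```

Request:
drive_tool([
  [[0, 0, 0], [-0.6, -0.16, -0.24], 0.5],
  [[0, 0, 0], [-0.6, -0.16, -0.24], 0.5],
  [[0, 0, 0], [-0.59, -0.17, -0.23], 0.5],
  [[0, 0, 0], [-0.86, -0.23, -0.51], 0.5],
  [[0, 0, 0], [-0.86, -0.23, -0.51], 0.5],
  [[0, 0, 0], [-0.8, -0.22, -0.6], 0.5],
  [[0, 0, 0], [-0.8, -0.22, -0.6], 0.5],
  [[0, 0, 0], [0, 0, 0], 0.5],
])

```text
clock: 16.02
position: [0.5428, 0.0514, 0.174]
ee_rot: [0.002, 0.606, 0.795, 0.003]
contact_force: [-2.5, 4.4, 4.2]
width: 0.0113
gripper_force: 60.5
```

Request:
drive_tool([
  [[0, 0, 0], [-0.75, -0.2, -0.68], 0.5],
  [[0, 0, 0], [-0.74, -0.2, -0.67], 0.5],
  [[0, 0, 0], [-0.68, -0.19, -0.75], 0.5],
  [[0, 0, 0], [-0.67, -0.18, -0.75], 0.5],
  [[0, 0, 0], [0, 0, 0], 0.5],
  [[0, 0, 0], [0, 0, 0], 0.5],
])

```text
clock: 16.77
position: [0.5127, 0.0428, 0.1443]
ee_rot: [0.0, 0.606, 0.796, 0.0]
contact_force: [-5.5, 2.6, 2.8]
width: 0.0115
gripper_force: 62.8
```

Request:
drive_tool([
  [[0, 0, 0], [-0.6, -0.17, -0.82], 0.5],
  [[0, 0, 0], [-0.6, -0.16, -0.81], 0.5],
  [[0, 0, 0], [-0.52, -0.14, -0.88], 0.5],
  [[0, 0, 0], [-0.52, -0.14, -0.87], 0.5],
  [[0, 0, 0], [0, 0, 0], 0.5],
  [[0, 0, 0], [0, 0, 0], 0.5],
])

```text
clock: 17.52
position: [0.4892, 0.0361, 0.1097]
ee_rot: [-0.001, 0.606, 0.796, -0.001]
contact_force: [-6.7, 1.1, -0.7]
width: 0.0119
gripper_force: 64.9
```

Request:
drive_tool([
  [[0, 0, 0], [-0.45, -0.12, -0.92], 0.5],
  [[0, 0, 0], [-0.43, -0.12, -0.92], 0.5],
  [[0, 0, 0], [-0.35, -0.1, -0.96], 0.5],
  [[0, 0, 0], [-0.34, -0.09, -0.96], 0.5],
  [[0, 0, 0], [0, 0, 0], 0.5],
  [[0, 0, 0], [0, 0, 0], 0.5],
])

```text
clock: 18.27
position: [0.4729, 0.0314, 0.0719]
ee_rot: [-0.001, 0.606, 0.796, -0.002]
contact_force: [-7.5, -1.0, 0.3]
width: 0.0117
gripper_force: 66.8
```

Request:
drive_tool([
  [[0, 0, 0], [-0.35, -0.1, -1.0], 0.5],
  [[0, 0, 0], [-0.34, -0.1, -0.99], 0.5],
  [[0, 0, 0], [-0.15, -0.04, -1.02], 0.5],
  [[0, 0, 0], [-0.15, -0.04, -1.01], 0.5],
  [[0, 0, 0], [0, 0, 0], 0.5],
  [[0, 0, 0], [0, 0, 0], 0.5],
])

```text
clock: 19.02
position: [0.464, 0.0289, 0.0319]
ee_rot: [-0.0, 0.606, 0.796, -0.001]
contact_force: [-6.6, -0.7, -1.8]
width: 0.0117
gripper_force: 68.6
```

Now the last part, slowly, feeling for the stop.

Request:
drive_tool([
  [[0, 0, 0], [-0.15, -0.04, -0.5], 0.5],
  [[0, 0, 0], [-0.05, -0.02, -0.5], 0.5],
  [[0, 0, 0], [-0.05, 0, -0.4], 0.5],
  [[0, 0, 0], [0, 0, -0.3], 0.5],
  [[0, 0, 0], [0, 0, 0], 0.5],
  [[0, 0, 0], [0, 0, 0], 0.5],
])

```text
clock: 19.77
position: [0.4625, 0.0284, 0.0151]
ee_rot: [0.001, 0.606, 0.796, 0.0]
contact_force: [-2.4, -2.2, -2.7]
width: 0.0117
gripper_force: 69.6
```

Request:
drive_tool([
  [[0, 0, 0], [0, 0, -0.25], 0.5],
  [[0, 0, 0], [0, 0, -0.25], 0.5],
  [[0, 0, 0], [0, 0, -0.2], 0.5],
  [[0, 0, 0], [0, 0, 0], 0.5],
  [[0, 0, 0], [0, 0, 0], 0.5],
])

```text
clock: 20.4
position: [0.4623, 0.0284, 0.008]
ee_rot: [0.001, 0.606, 0.796, 0.0]
contact_force: [-3.4, -4.4, -1.5]
width: 0.0116
gripper_force: 69.8
```

Request:
drive_tool([
  [[0, 0, 0], [0, 0, -0.2], 0.5],
  [[0, 0, 0], [0, 0, -0.2], 0.5],
  [[0, 0, 0], [0, 0, -0.2], 0.5],
  [[0, 0, 0], [0, 0, 0], 0.5],
  [[0, 0, 0], [0, 0, 0], 0.5],
])

```text
clock: 21.02
position: [0.462, 0.0284, 0.0022]
ee_rot: [0.0, 0.606, 0.796, -0.0]
contact_force: [-2.2, -6.2, 0.9]
width: 0.0117
gripper_force: 71.3
```

```bash
python3 - <<'E'
from h import *
snap('scene','s6.png');s=manip.get_state()
a=cv2.resize(cv2.imread('pics/s6.png')[150:290,220:400],(720,560),interpolation=cv2.INTER_CUBIC)
cv2.imwrite('pics/c6.png',a);print(s['position'],s['contact_force'],s['clock'])
for z in(.045,.051,.06):print(proj('scene',[*s['position'][:2],z]))
E
```

```text
[0.46203455 0.02840567 0.0021771 ] [-1.84489867 -4.40208805  1.38065177] 21.075
[284.48988194 247.38673732]
[284.38122428 245.4948173 ]
[284.21626886 242.62265469]
```

View pics/c6.png

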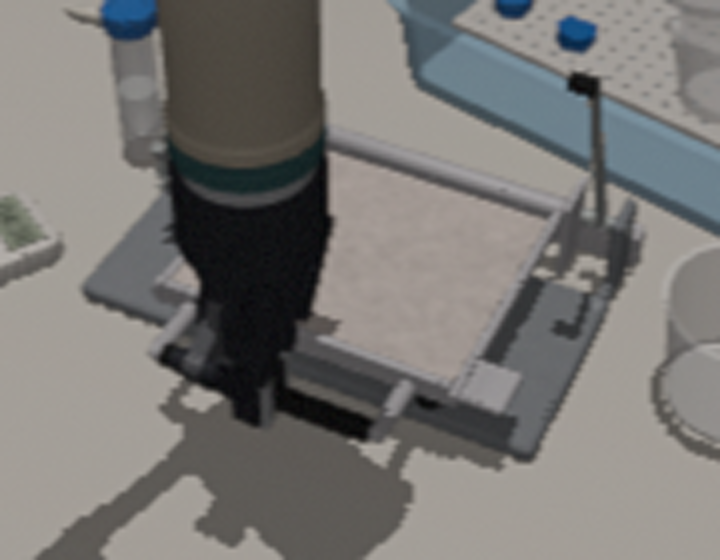

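The board is nearly flat: the bar lies at crop (160–380, 350–430) and the board's near edge is just above the posts. I'll keep pressing gently until the stop shows.

Request:
drive_tool([
  [[0, 0, 0], [0, 0, -0.2], 0.5],
  [[0, 0, 0], [0, 0, -0.2], 0.5],
  [[0, 0, 0], [0, 0, 0], 0.5],
  [[0, 0, 0], [0, 0, 0], 0.5],
])

```text
clock: 21.58
position: [0.4621, 0.0284, 0.0018]
ee_rot: [0.001, 0.606, 0.796, 0.0]
contact_force: [-10.5, -3.9, 36.5]
width: 0.0112
gripper_force: 75.1
```

Request:
drive_tool([
  [[0, 0, 0], [0, 0, -0.0], 0.5],
  [[0, 0, 0], [0, 0, 0.2], 0.5],
  [[0, 0, 0], [0, 0, 0.15], 0.5],
  [[0, 0, 0], [0, 0, 0], 0.5],
  [[0, 0, 0], [0, 0, 0], 0.5],
])

```text
clock: 22.2
position: [0.4621, 0.0284, 0.0021]
ee_rot: [0.001, 0.606, 0.796, -0.0]
contact_force: [-4.6, -3.9, 6.4]
width: 0.0115
gripper_force: 71.7
```

Request:
drive_tool([
  [[0, 0, 0], [0.02, 0, 0.9], 0.5],
  [[0, 0, 0], [0.06, 0.02, 0.92], 0.5],
  [[0, 0, 0], [0.1, 0.03, 0.92], 0.5],
  [[0, 0, 0], [0.14, 0.04, 0.92], 0.5],
  [[0, 0, 0], [0.18, 0.05, 0.9], 0.5],
  [[0, 0, 0], [0.22, 0.06, 0.9], 0.5],
  [[0, 0, 0], [0.26, 0.07, 0.88], 0.5],
  [[0, 0, 0], [0, 0, 0], 0.5],
])

```text
clock: 23.2
position: [0.471, 0.0309, 0.0653]
ee_rot: [-0.0, 0.606, 0.796, -0.001]
contact_force: [-2.7, -4.6, -1.3]
width: 0.0116
gripper_force: 67.6
```

Request:
drive_tool([
  [[0, 0, 0], [0.14, 0.04, 0.45], 0.5],
  [[0, 0, 0], [0.15, 0.04, 0.45], 0.5],
  [[0, 0, 0], [0, 0, 0], 0.5],
  [[0, 0, 0], [-0.15, -0.04, -0.45], 0.5],
  [[0, 0, 0], [-0.14, -0.04, -0.45], 0.5],
  [[0, 0, 0], [0, 0, 0], 0.5],
])

```text
clock: 23.95
position: [0.4707, 0.0309, 0.0646]
ee_rot: [-0.0, 0.606, 0.796, -0.001]
contact_force: [-0.9, -5.5, -3.8]
width: 0.0114
gripper_force: 67.2
```

Request:
drive_tool([
  [[0, 0, 0], [-0.1, -0.03, -0.3], 0.5],
  [[0, 0, 0], [-0.1, -0.03, -0.3], 0.5],
  [[0, 0, 0], [0, 0, 0], 0.5],
  [[0, 0, 0], [0, 0, 0], 0.5],
])

```text
clock: 24.45
position: [0.4693, 0.0305, 0.0593]
ee_rot: [0.0, 0.606, 0.796, -0.0]
contact_force: [-2.4, -5.7, 0.6]
width: 0.0119
gripper_force: 67.7
```

Request:
drive_tool([
  [[0, 0, 0], [-0.06, -0.02, -0.2], 0.5],
  [[0, 0, 0], [-0.05, -0.01, -0.2], 0.5],
  [[0, 0, 0], [0, 0, 0], 0.5],
  [[0, 0, 0], [0, 0, 0], 0.5],
])

```text
clock: 24.95
position: [0.4687, 0.0302, 0.0567]
ee_rot: [0.001, 0.606, 0.796, 0.0]
contact_force: [-5.5, -5.2, 10.7]
width: 0.0114
gripper_force: 68.8
```

The pawl holds at z=0.0567, which is exactly the first-notch height (0.27 rad). Releasing.

Request:
drive_tool([
  [[0, 0, 0], [0, 0, 0.05], 1.2],
  [[0, 0, 0], [0, 0, 0], 1.6],
  [[0, 0, 0], [0, 0, 0], 2.2],
  [[0, 0, 0], [0, 0, 0], 3],
  [[0, 0, 0], [0, 0, 0], 3.8],
  [[0, 0, 0], [0, 0, 0], 3.8],
  [[0, 0, 0], [0, 0, 0], 3.8],
])

```text
clock: 25.82
position: [0.4684, 0.0307, 0.0554]
ee_rot: [-0.0, 0.606, 0.796, 0.0]
contact_force: [0.2, -0.7, 0.4]
width: 0.0381
gripper_force: 0.0
```

Request:
drive_tool([
  [[0, 0, 0], [0, 0, 0.5], 3.8],
  [[0, 0, 0], [0, 0, 1], 3.8],
  [[0, 0, 0], [0, 0, 1], 3.8],
  [[0, 0, 0], [0, 0, 1.5], 3.8],
  [[0, 0, 0], [0, 0, 2], 3.8],
  [[0, 0, 0], [0, 0, 3], 3.8],
  [[0, 0, 0], [0, 0, 3], 3.8],
  [[0, 0, 0], [0, 0, 0], 3.8],
])

```text
clock: 26.82
position: [0.4705, 0.0305, 0.1784]
ee_rot: [0.003, 0.606, 0.796, 0.002]
contact_force: [0.3, 0.3, -0.3]
width: 0.038
gripper_force: 0.0
```

```bash
python3 - <<'E'
from h import *
snap('scene','s7.png');s=manip.get_state()
a=cv2.resize(cv2.imread('pics/s7.png')[130:290,200:440],(720,480),interpolation=cv2.INTER_CUBIC)
cv2.imwrite('pics/c7.png',a);print(s['position'],s['contact_force'],s['width'],s['clock'])
E
```

```text
[0.46911846 0.03058768 0.17670658] [ 0.09750425  0.41518411 -0.13426923] 0.03791072127539629 26.875
```

View pics/c7.png

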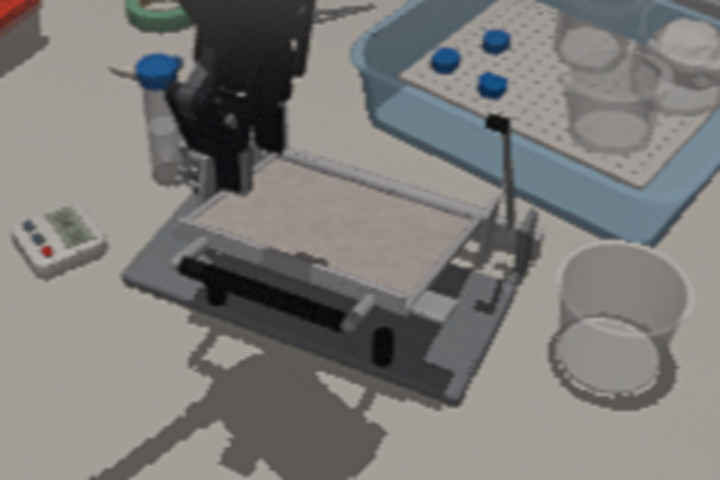

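The board rests in a low notch, with the bar at crop (185,265)–(345,320), where 0.27 rad should put it. The fingers are clear and the timer, tube and beaker are undisturbed.

```bash
python3 -c "
from rig import job
print(job.sign_off())"
```

```text
the job is handed in; nothing more can be done
None
```

I handed the job in at about 27 s; the sign-off returned no verdict. The board went past the top, was eased into the buffer (about 15 N climb), lowered flat to re-arm the pawl, then raised and left resting in the first notch. It was never dropped, and the timer, tube and beaker were left where they stood.

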